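# Clamp a gouge handle in the hinged tang-drilling jig

### The job

Get the hinged drilling jig ready to bore the tool handle that lies in its trough: first slide the stop grip all the way to its end stop, so that it pushes the handle up to the steel end plate, then swing the leaf over and push the steel locating pin from the drill block down through the leaf's hole into the base until its collar sits on the leaf. Lift springs push the leaf back up, so finish while still holding: keep pressing down on the pin so that the two halves stay fully shut, and do not let go at the end. Leave the jar, the spare handle and the wide gouge beside the jig where they are.

Things in the scene. Friction and masses are not known exactly. Their poses are not given: they have to be found in the camera images.
- jig: Lower half of the jig, a beech block fixed to the bench: 255 mm along its x (-140 to 115), y from -85 to +65 mm, 40 mm high. Origin on the bench under the V trough, which runs along x. End plate at +x, stop slide at -x, hinge line along x at y = +60, z = 40 mm, pin hole on the -y side. A bench holdfast 90 mm high holds it at x = 135 to 200, y = -60 mm.
- slide_grip (a point): Middle of the slide's upright round wooden knob, 70 mm above the bench: 22 mm diameter, 25 mm high, its top at 85 mm, a thinner neck below. It stands on a steel plate 30 mm along x and 62 mm along y, top at 49 mm. A 20 mm round nose reaches 40 mm from the knob's axis to the jig's +x and pushes the handle's end.
- slide (a joint): Travel of the slide in m along the jig's +x: 0 pulled back (near the robot), 0.040 at its end stop, where it leaves the handle 1 to 2 mm of play at the end plate. It takes about 3 N to move and stays where it is left.
- end_plate (a point): Inner face of the fixed steel end plate on the trough's axis, 40 mm above the bench; the plate is 50 mm wide, its top at 64 mm, and carries the drill bush.
- blank_center (a point): Centre of the loose octagonal wooden tool handle lying in the trough, axis along x of the jig: 120 mm long, 28 mm across flats, axis 40 mm above the bench. Its x axis runs along the handle.
- leaf (a joint): Leaf (upper half), rad: 0 fully shut, pi/2 upright, 1.95 leaning back to the hinge side. Stiff hinge: it stays where it is left and takes up to 0.5 N m to move. Two spring plungers at the jig's y = -76 mm lift it to about 0.04 rad whenever it is not pressed down; shutting it fully takes about 10 N down on the pin.
- leaf_edge (a point): Middle of the leaf's free edge face, half-way through its thickness. The leaf is a beech board 24 mm thick, from x = -40 to +95 mm of the jig, reaching from the hinge line to this edge 145 mm away. z axis = normal of its outer face (up when shut; its top is then 64 mm above the bench).
- leaf_hole (a point): Mouth of the pin hole on the leaf's outer face (14 mm hole with a flat steel ring around it), 115 mm from the hinge line.
- jig_hole (a point): Mouth of the matching 14 mm hole in the base, on the parting plane 40 mm above the bench, at x = +30 mm, y = -55 mm of the jig; it goes right through the base. The axis is vertical.
- pin: Steel locating pin, upright, about 0.12 kg. Origin: middle of its round ribbed head (22 mm diameter, 32 mm high). Below the head a collar, 30 mm diameter, 5 mm thick, underside 21 mm below the origin; then a shank, 12 mm diameter, 48 mm long, with a tapered nose, tip 69 mm below the origin. z points from tip to head.
- pin_tip (a point): The tip of the pin, 69 mm below the middle of its head.
- holder: Dark wooden drill block, fixed, 60 mm along its x, 150 mm along its y, 50 mm high; origin at the centre of its underside. The pin stands in a 14 mm hole at y = -45 mm, its collar on the block's top; steel drills stand in the other half (y = 0 to 70 mm), up to 100 mm above the bench.
- gouge_b_mid (a point): Bystander: wide gouge, 250 mm long, lying on the right beyond the jig; its middle.
- spare_blank_mid (a point): Bystander: a second octagonal handle of the same size lying on the bench to the left of the jig; its middle. It is not part of this job.
- jar_mid (a point): Bystander: amber glass jar with lid, 80 mm diameter, 100 mm high; its middle. Jar and drill block stand on opposite sides of the jig, either way round.
Mind the look-alikes: they are no part of the job. Of the things that look like the pin, take the one that is farthest from the robot's base at the start. Leave any turquoise look-alike of the part that bears blank_center alone.

How it is judged (in metres and radians):
On the way, in this order (a step that is already met when the one before it is completed fails the run):
1. the slide is at its end stop and the handle is up to the end plate, the leaf still up (value of joint slide above 0.0375 m and x of blank_center in the frame of jig above 0.0355 m and value of joint leaf above 0.6 rad), for 0.2 s.
2. the leaf is swung over onto the base or its lift springs (value of joint leaf below 0.1 rad), for 0.2 s.
At the end, for the whole second after the job is handed in: Slide within 3.5 mm of its stop, handle within 5 mm of the end plate, pin upright through both holes, its collar within 3.5 mm of its seat; the robot holds or presses the pin and pushes it onto the leaf with over 3 N, keeping the leaf shut within 0.015 rad (value of joint slide above 0.0365 m and x of blank_center in the frame of jig above 0.035 m and distance between blank_center and end_plate below 0.066 m and value of joint leaf below 0.015 rad and z of pin_tip in the frame of jig below 0.0195 m and horizontal distance between pin_tip and jig_hole below 0.004 m and angle between pin's own z axis and vertical below 0.08 rad and contact force between pin and leaf above 3 N and contact force between any of the fingers, the arm and pin above 2 N); the arm keeps its last pose, push and grip.
It fails at once if the jar, the spare handle or the wide gouge is pushed more than 30 mm out of place (distance of any of gouge_b_mid, spare_blank_mid, jar_mid from where it was at the start of the episode above 0.03 m).
It also fails if it takes over 72 s, if anything falls off the work surface, if the arm or the gripper's body presses on something with over 40 N, if the wrist force passes 120 N, or if a joint passes its speed limit or range.

### The arm

A 6-joint arm with a two-finger parallel gripper is mounted at the origin on the work surface. World frame = base frame: x ahead of the robot, y to its left, z up, the work surface at z = 0. Lengths are in m, angles in degrees, forces in N, time in s.
With the tool pointing down it reaches from about 0.375 to 0.9 m from the base axis. Payload 3.1 kg.
Tool frame: the origin (TCP) lies at the very end of the fingers, on their centre line; the grasp point (between the pads) lies 19 mm behind it; z points along the fingers, y is the direction in which the jaws open and shut (so a half turn about z gives the same grasp; the last joint's range is limited). The gripper opens to 87 mm and grips with 3 to 60 N. Pads are 19 mm wide; open, the fingers measure 117 mm over their backs; the gripper's body (75 mm by 190 mm) begins 51 mm behind the grasp point.
Start: joints at [54.517, 30.224, 82.088, -0, 67.689, -10.227], TCP at [0.267, 0.565, 0.223] pointing down, gripper open.
Joint ranges: [-176.69, 176.69], [-43.24, 126.21], [12.49, 139.97], [-82, 262], [0, 151.66], [-163.58, 163.58]. Speed limits (degrees/s): [159.86, 159.86, 180, 180, 180, 180].

### API

Orientations are given as a 3x3 rotation matrix whose columns are the frame's x, y, z axes.
In Python, from rig import read_state, capture, hand_in gives the robot as it stands. The module is installed in compiled form; this text tells all that it offers.
- The arm moves only by the tool send_rows, never from a script. Its argument "moves" is one flat list of numbers, 7 for each row, row after row: the turn, a rotation vector about the world's x, y, z in degrees, then the shift along the world's x, y, z in cm, then the gripper's target within -1 to 1 (fully open at 1, half-way at 0, shut at -1). In form: [rx, ry, rz, tx, ty, tz, hand, rx, ry, rz, tx, ty, tz, hand, ...]. A call has 1 to 20 rows; each row shifts and turns the commanded pose from where the row before left it; what a row does not reach is not made up. A row lasts 1/10 s, in which the tool goes at most 50 mm and 8.59 degrees, less where a joint would pass 70% of its speed; a pose out of reach is approached as far as the arm can. A call with a gripper value outside its range is refused whole. The fingers move at their own pace and stop on an object; the grip force is fixed at half the most. Time passes only in rows, so rows that do not move let the fingers close. It gives the time, the measured TCP pose, the force and the opening at its end, in the units of the state.
- read_state(): the state, without advancing time (a new reading comes with each control period).
- capture(name): name is "scene" or "top"; returns a dict with "pixels" (480x640x3 uint8, red, green, blue), "vertical_fov" (degrees; the focal length in pixels is half the picture's height over the tangent of half this angle, whatever the lens; pixels are square), "cx", "cy" (the principal point, pixels), "dist" ([k1, k2, p1, p2, k3] as OpenCV has them; the pictures are not rectified), "rvec" (rotation vector, rad) and "tvec" (3), from world to camera coordinates, as OpenCV has them. Camera axes: x right, y down, z forward; pixel columns grow to the right and rows downward; lengths in m; the calibration is good to about 2 mm. A picture is of the moment at which its call begins. There is no depth.
- hand_in(): hands the job in, once; it reports no verdict.
The state is a dict: "time_s": time; "joint_positions": joint angles; "qvel": joint speeds; "tau": joint torques, N m; "position": TCP position; "tcp_rot": TCP orientation; "force": force on the tool from outside, world axes, zero at the start; "moment": the same for the moment, N m; "opening": opening from 0.0 (shut) to 1.0 (fully open).
Only numpy, scipy, OpenCV 4.12 (cv2) and the standard library are available. Lean on these libraries where they do the work, as an engineer would, in place of code of your own. Each camera call takes 0.05 s, during which the arm holds its last target.

## Working session

There is one attempt and no reset: what is moved stays moved. The work goes in short steps, Python scripts to look and compute and a tool call to move; the robot and the scene stay as the last step left them, time stands still between calls to the robot, and variables do not carry over. Pictures are saved under pics/ and viewed, and the job is handed in when it is done.

Besides the shell and the picture viewer there is one more tool, called after ">>>" as a command line: name --argument value ..., lists and objects as JSON in quotes. send_rows: Moves the arm, as the interface text tells. Its arguments: {"type":"object","properties":{"moves":{"type":"array","items":{"type":"number"}}},"required":["moves"]}

```bash
mkdir -p pics; cat > h.py <<'E'
import numpy as np, cv2, pickle
from rig import read_state, capture, hand_in
def snap(name,f):
    c=capture(name); pickle.dump(c,open(f'pics/{f}.pkl','wb')); cv2.imwrite(f'pics/{f}.png',c['pixels'][:,:,::-1]); return c
def load(f): return pickle.load(open(f'pics/{f}.pkl','rb'))
def KD(c):
    f=240/np.tan(np.radians(c['vertical_fov'])/2)
    return np.array([[f,0,c['cx']],[0,f,c['cy']],[0,0,1.]]),np.array(c['dist'],float)
def ray(c,uv):
    K,D=KD(c); p=cv2.undistortPoints(np.array(uv,float).reshape(-1,1,2),K,D).reshape(-1,2)
    R=cv2.Rodrigues(np.array(c['rvec'],float))[0]; t=np.array(c['tvec'],float).reshape(3)
    d=np.c_[p,np.ones(len(p))]@R; return -R.T@t,d
def onz(c,uv,z):
    o,d=ray(c,uv); return o+d*((z-o[2])/d[:,2])[:,None]
def tri(c1,p1,c2,p2):
    o1,d1=ray(c1,p1);o2,d2=ray(c2,p2);d1=d1[0];d2=d2[0]
    s=np.linalg.lstsq(np.c_[d1,-d2],o2-o1,rcond=None)[0]
    a=o1+s[0]*d1;b=o2+s[1]*d2; return (a+b)/2,np.linalg.norm(a-b)
def proj(c,P):
    K,D=KD(c); return cv2.projectPoints(np.array(P,float).reshape(-1,1,3),np.array(c['rvec'],float),np.array(c['tvec'],float),K,D)[0].reshape(-1,2)
def crop(f,x0,y0,x1,y1,s,out):
    im=cv2.imread(f'pics/{f}.png')[y0:y1,x0:x1]; cv2.imwrite(f'pics/{out}.png',cv2.resize(im,None,fx=s,fy=s,interpolation=cv2.INTER_CUBIC))
E
python3 - <<'E'
from h import *
for n in('scene','top'):
    c=snap(n,n+'0'); R=cv2.Rodrigues(np.array(c['rvec'],float))[0]; print(n,-R.T@np.array(c['tvec'],float).reshape(3),R[2],c['vertical_fov'])
s=read_state();print(s['time_s'],s['position'],s['tcp_rot'],s['force'],s['opening'])
E
```

```text
scene [1.14111948 0.22394375 0.68923118] [-0.65000119 -0.29932139 -0.69850208] 55.51168809058417
top [ 0.47904852 -0.00836679  1.14605065] [ 0.08980828 -0.01075058 -0.99590105] 50.60356877927807
0.1 [0.26625278 0.56471419 0.22164533] [[-9.04415012e-01  4.26652319e-01 -1.13355827e-03]
 [ 4.26653696e-01  9.04413612e-01 -1.62541359e-03]
 [ 3.31719055e-04 -1.95368528e-03 -9.99998037e-01]] [0.2439752  0.69589067 0.21569674] 1.0014605123857279
```

View pics/scene0.png

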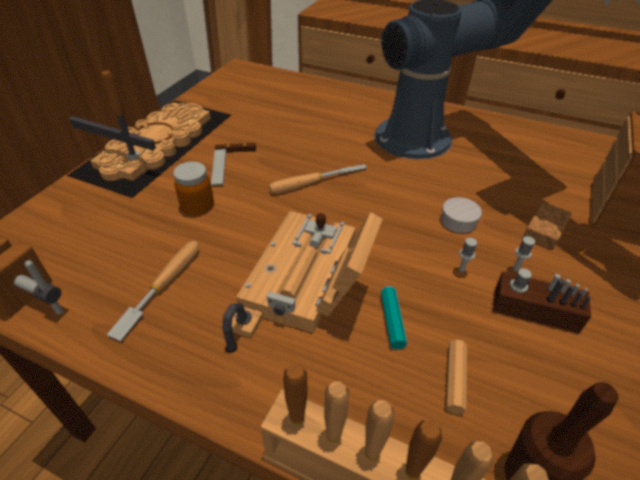

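View pics/top0.png

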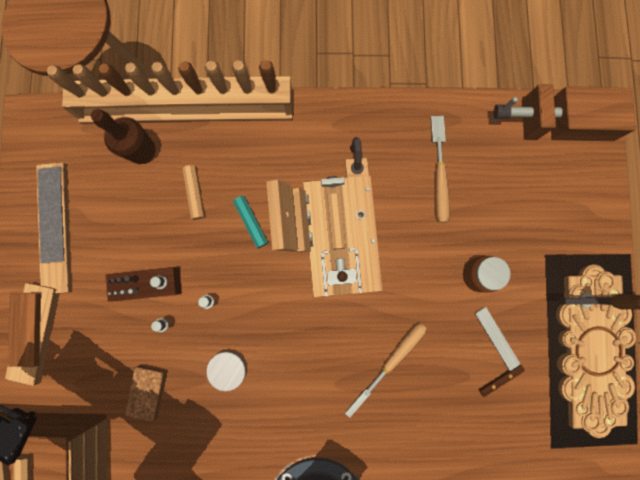

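```bash
python3 - <<'E'
from h import *
crop('top0',90,240,250,360,5,'c1'); crop('scene0',440,220,600,340,5,'c2'); crop('top0',255,150,395,310,4,'c3'); crop('scene0',220,195,400,355,4,'c4')
E
```

```text
(no output)
```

View pics/c1.png

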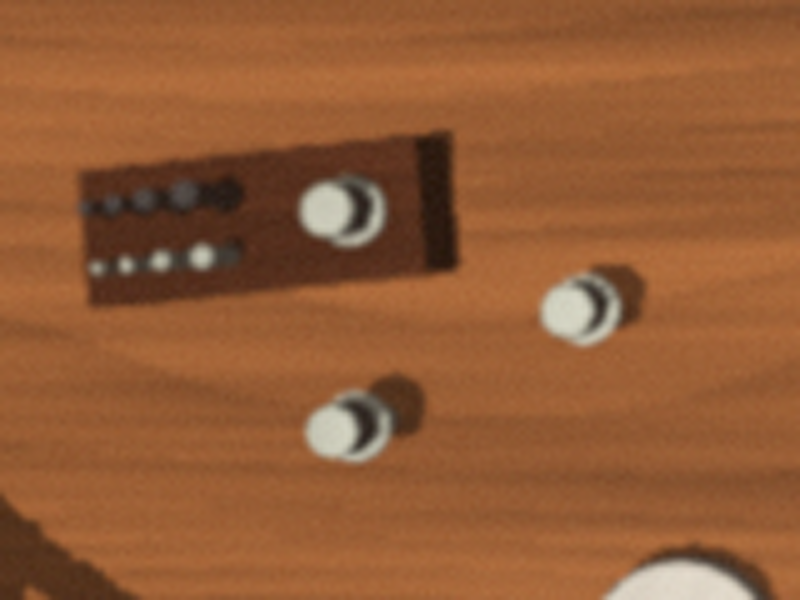

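View pics/c2.png

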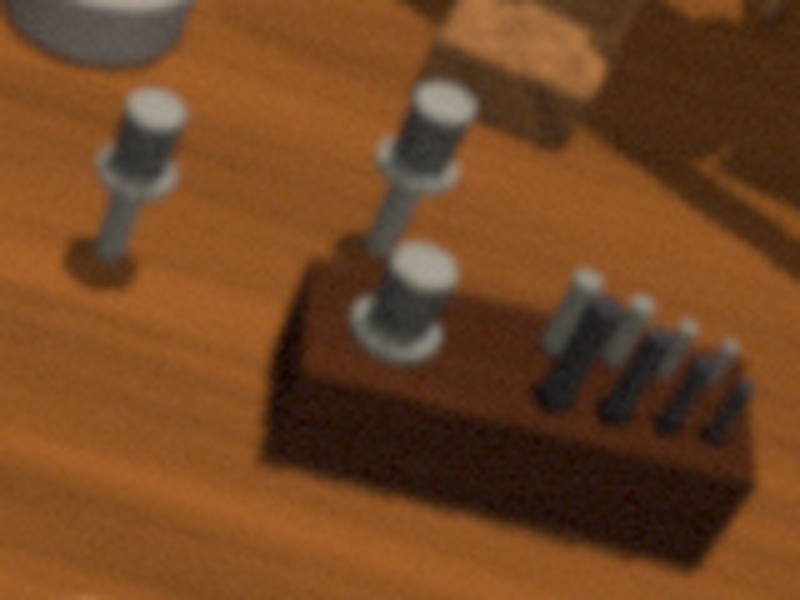

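View pics/c3.png

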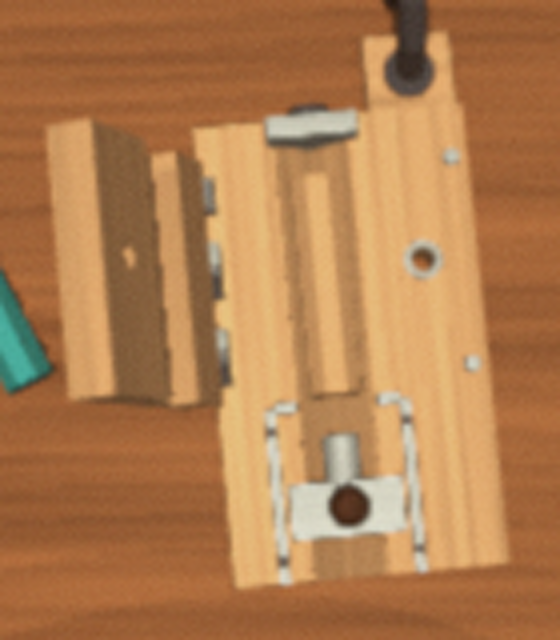

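View pics/c4.png

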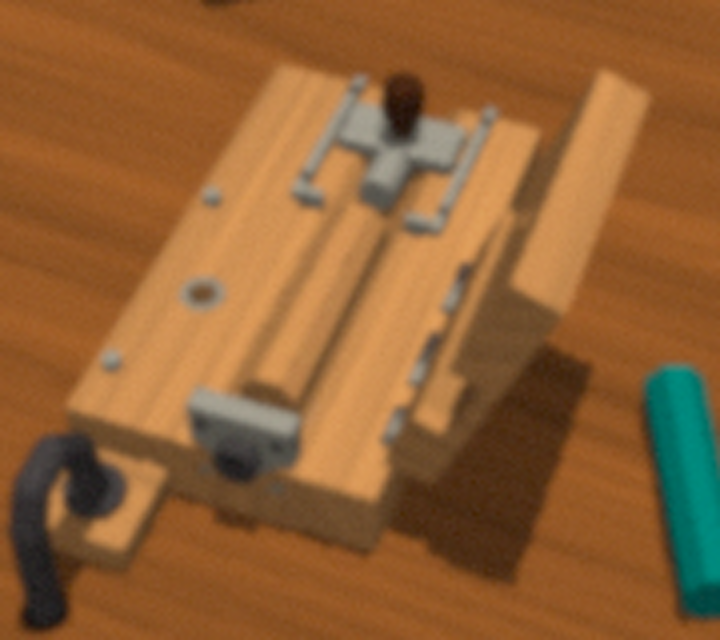

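```bash
python3 - <<'E'
from h import *
c=load('top0'); s=load('scene0')
f=lambda p:np.array(p,float)/4+[255,150]
g=lambda p:np.array(p,float)/4+[220,195]
q=lambda p:np.array(p,float)/5+[90,240]
r=lambda p:np.array(p,float)/5+[440,220]
C=onz(c,f([[508,560],[238,587],[462,103],[194,130],[423,259]]),.04); print(C.round(4))
J=np.array([[-.14,-.085],[-.14,.065],[.115,-.085],[.115,.065],[.03,-.055]])
# rigid fit
a=J-J.mean(0);b=C[:,:2]-C[:,:2].mean(0);th=np.arctan2((a[:,0]*b[:,1]-a[:,1]*b[:,0]).sum(),(a*b).sum())
R=np.array([[np.cos(th),-np.sin(th)],[np.sin(th),np.cos(th)]]);t=C[:,:2].mean(0)-R@J.mean(0)
print('jig',t,np.degrees(th),'res',(C[:,:2]-(J@R.T+t)).round(4))
print('hole tri',tri(c,f([423,259]),s,g([203,292])))
print('scene hole',onz(s,g([203,292]),.04))
print('knob',onz(c,f([348,505]),.085), tri(c,f([348,503]),s,g([403,85])))
K=onz(c,f([348,505]),.085)[0,:2];print('knob in jig',R.T@(K-t))
# leaf edge corners: outer/inner
for n,p1,p2 in[('edge -x outer?',(70,400),(555,310)),('edge inner',(110,400),(515,290)),('e+x',(48,128),None),]:
    if p2: P,e=tri(c,f(p1),s,g(p2));print(n,P,e,R.T@(P[:2]-t))
for n,a1,a2,z in[('block',(327,210),(423,268),.087),('mid',(567,309),(155,110),.085),('low',(332,431),(443,104),.085)]:
    P,e=tri(c,q(a1),s,r(a2));print(n,P,e,np.hypot(*P[:2]),onz(c,q(a1),z),onz(s,r(a2),z))
print('collar',onz(c,q([350,210]),.055),onz(s,r([398,325]),.055))
print('blockcorners',onz(c,q([[80,172],[90,305],[417,135],[428,272]]),.05))
print('jig hole',R@[.03,-.055]+t)
for n,p in[('jar',(493,273)),('spare',(193,192)),('turq',(250,222)),('gouge',(440,165)),('plain tin',(226,371))]: print(n,onz(c,p,.03))
np.savez('jig.npz',R=R,t=t)
E
```

```text
[[ 0.4742 -0.1491  0.04  ]
 [ 0.461  -0.0021  0.04  ]
 [ 0.727  -0.1285  0.04  ]
 [ 0.7126  0.0203  0.04  ]
 [ 0.6396 -0.1053  0.04  ]]
jig [ 0.60519887 -0.0536586 ] 5.002025841519815 res [[ 0.001   0.0015]
 [ 0.0009 -0.001 ]
 [-0.0002 -0.0002]
 [-0.0015 -0.0008]
 [-0.0002  0.0005]]
hole tri (array([ 0.63877764, -0.10335569,  0.03951812]), np.float64(0.004347731382154754))
scene hole [[ 0.63850108 -0.10100018  0.04      ]]
knob [[ 0.50381825 -0.06013154  0.085     ]] (array([ 0.50429431, -0.05862641,  0.081667  ]), np.float64(0.0035961964252839264))
knob in jig [-0.10155891  0.00239119]
edge -x outer? [0.56946094 0.07242346 0.03830815] 0.03511818821489904 [-0.02460861  0.12871792]
edge inner [0.56903876 0.05087696 0.04199149] 0.03406610090760824 [-0.02690785  0.10729029]
block [0.49432255 0.33362474 0.08341723] 0.003842358588786872 0.5963725764224911 [[0.49448957 0.33047554 0.087     ]] [[0.49730677 0.33488912 0.087     ]]
mid [0.45240469 0.2316632  0.08259038] 0.003774516843851396 0.5082694604455564 [[0.4528134  0.22922111 0.085     ]] [[0.45433447 0.23344174 0.085     ]]
low [0.4020239  0.33062114 0.08198933] 0.003754084212299711 0.5205127809165474 [[0.40249616 0.32771142 0.085     ]] [[0.40477616 0.33195943 0.085     ]]
collar [[0.49491101 0.3306505  0.055     ]] [[0.49585828 0.33594324 0.055     ]]
blockcorners [[0.51197944 0.45227452 0.05      ]
 [0.45422805 0.44647444 0.05      ]
 [0.52730061 0.30329962 0.05      ]
 [0.46809802 0.29767437 0.05      ]]
jig hole [ 0.63988013 -0.10583341]
jar [[ 0.50871935 -0.39934514  0.03      ]]
spare [[0.69552811 0.2678691  0.03      ]]
turq [[0.62676067 0.13963066 0.03      ]]
gouge [[ 0.75347164 -0.28756397  0.03      ]]
plain tin [[0.30132814 0.19142168 0.03      ]]
```

```bash
python3 - <<'E'
from h import *
c=load('top0'); s=load('scene0')
f=lambda p:np.array(p,float)/4+[255,150]
g=lambda p:np.array(p,float)/4+[220,195]
z=np.load('jig.npz');R,t=z['R'],z['t']
for n,p1,p2 in[('+x outer',(47,130),(557,312)),('+x inner',(93,119),(513,285)),('-x outer',(70,401),(650,95)),('-x inner',(113,400),(602,70))]:
    P,e=tri(c,f(p1),s,g(p2));x=R.T@(P[:2]-t);print(n,P.round(4),round(e,4),x.round(4),'ang',np.degrees(np.arctan2(P[2]-.04,.06-x[1])))
E
```

```text
+x outer [0.6868 0.0896 0.1647] 0.0006 [0.0938 0.1356] ang 121.20864957522659
+x inner [0.6893 0.0689 0.1734] 0.0061 [0.0945 0.1148] ang 112.32390981503941
-x outer [0.5528 0.0797 0.1652] 0.0039 [-0.0406  0.1374] ang 121.72561799075959
-x inner [0.5528 0.0578 0.1715] 0.0026 [-0.0425  0.1156] ang 112.91457525384097
```

>>> send_rows --moves '[0, 0, -3.73, 1.48, -3.9, 0, 0.2, 0, 0, -3.73, 1.48, -3.9, 0, 0.2, 0, 0, -3.73, 1.48, -3.9, 0, 0.2, 0, 0, -3.73, 1.48, -3.9, 0, 0.2, 0, 0, -3.73, 1.48, -3.9, 0, 0.2, 0, 0, -3.73, 1.48, -3.9, 0, 0.2, 0, 0, -3.73, 1.48, -3.9, 0, 0.2, 0, 0, -3.73, 1.48, -3.9, 0, 0.2, 0, 0, -3.73, 1.48, -3.9, 0, 0.2, 0, 0, -3.73, 1.48, -3.9, 0, 0.2, 0, 0, -3.73, 1.48, -3.9, 0, 0.2, 0, 0, -3.73, 1.48, -3.9, 0, 0.2, 0, 0, -3.73, 1.48, -3.9, 0, 0.2, 0, 0, -3.73, 1.48, -3.9, 0, 0.2, 0, 0, -3.73, 1.48, -3.9, 0, 0.2, 0, 0, -3.73, 1.48, -3.9, 0, 0.2, 0, 0, 0, 0, 0, 0, 0.2, 0, 0, 0, 0, 0, 0, 0.2]'

```text
time_s: 1.9
position: [0.5031, -0.0594, 0.222]
tcp_rot: [[-0.086, 0.996, -0.001], [0.996, 0.086, 0.001], [0.001, -0.001, -1.0]]
force: [-0.6, 0.1, -0.5]
opening: 0.603
```

```bash
python3 - <<'E'
from h import *
c=snap('scene','s1'); s=read_state();print(s['time_s'],s['position'],np.round(s['tcp_rot'],3),s['force'],s['joint_positions'],s['opening'])
print(proj(c,[s['position'],s['position']-np.array([0,0,.019])]))
crop('s1',220,60,440,260,3,'c5')
E
```

```text
1.95 [ 0.50251337 -0.05836138  0.22201344] [[-0.088  0.996 -0.002]
 [ 0.996  0.088  0.001]
 [ 0.001 -0.002 -1.   ]] [-0.04544505 -0.66344913 -0.13064236] [-1.93122225e+01  2.11770061e+01  9.88948238e+01  2.41701433e-02
  6.00556378e+01 -2.43702648e+01] 0.6016070597248974
[[321.17634718 157.11552198]
 [321.05266705 165.84825461]]
```

View pics/c5.png

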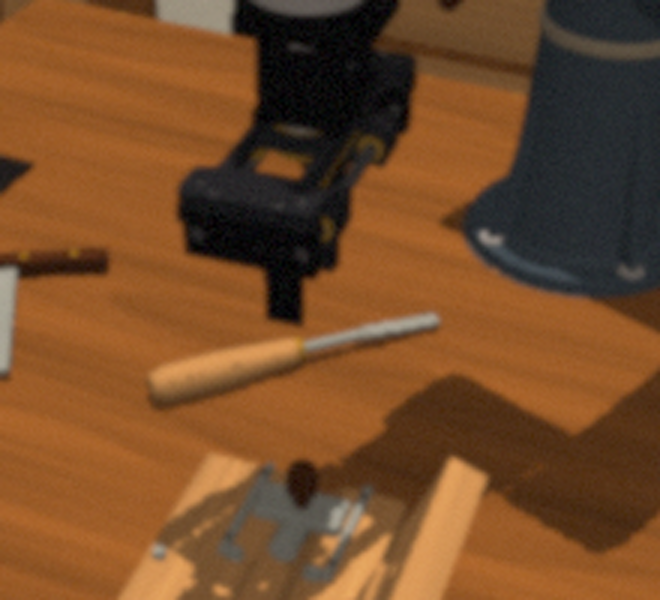

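```bash
python3 - <<'E'
from h import *
c=load('s1'); p=np.array([.5031,-.0594,.222]);y=np.array([.996,.086,0]);x=np.array([-.086,.996,0])
for d in(.026,.035,.041):
  print(d,[(proj(c,[p+y*d+x*w])[0]-[220,60])*3 for w in(-.0095,0.0095)])
crop('s1',290,120,340,180,10,'c6')
E
```

```text
0.026 [array([271.84521091, 311.64315151]), array([302.08490534, 318.04207689])]
0.035 [array([266.53126305, 319.92621329]), array([296.96900846, 326.42123913])]
0.041 [array([262.94402408, 325.51768062]), array([293.51523503, 332.0779814 ])]
```

View pics/c6.png

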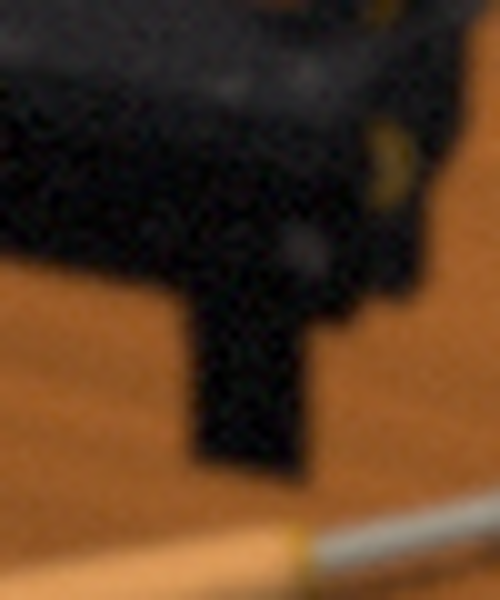

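```bash
python3 - <<'E'
from h import *
s=load('scene0')
crop('scene0',300,200,345,245,14,'c7')
print(onz(s,np.array([403,85])/4+[220,195],.085))
E
```

```text
[[ 0.50724768 -0.0553652   0.085     ]]
```

View pics/c7.png

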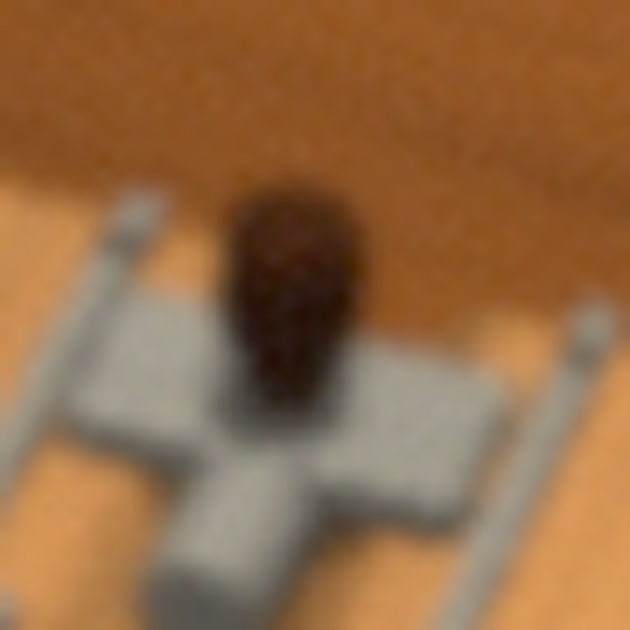

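>>> send_rows --moves '[0, 0, 0, 0.3, 0.2, -2, 0.2, 0, 0, 0, 0, 0, -3, 0.2, 0, 0, 0, 0, 0, -3, 0.2, 0, 0, 0, 0, 0, -3, 0.2, 0, 0, 0, 0, 0, -2.4, 0.2, 0, 0, 0, 0, 0, -1.5, 0.2, 0, 0, 0, 0, 0, -1.4, 0.2, 0, 0, 0, 0, 0, 0, 0.2, 0, 0, 0, 0, 0, 0, -1, 0, 0, 0, 0, 0, 0, -1, 0, 0, 0, 0, 0, 0, -1, 0, 0, 0, 0, 0, 0, -1, 0, 0, 0, 0, 0, 0, -1, 0, 0, 0, 0, 0, 0, -1]'

```text
time_s: 3.35
position: [0.5057, -0.0567, 0.06]
tcp_rot: [[-0.088, 0.996, -0.001], [0.996, 0.088, 0.0], [0.0, -0.001, -1.0]]
force: [-3.9, -0.7, 6.3]
opening: 0.244
```

```bash
python3 - <<'E'
from h import *
c=snap('scene','s2'); s=read_state();print(s['time_s'],s['position'],s['force'],s['opening'])
crop('s2',230,120,400,300,4,'c8')
E
```

```text
3.4 [ 0.50580291 -0.05667708  0.05996434] [-3.04865672  0.2892838   6.34101682] 0.24150123743736623
```

View pics/c8.png

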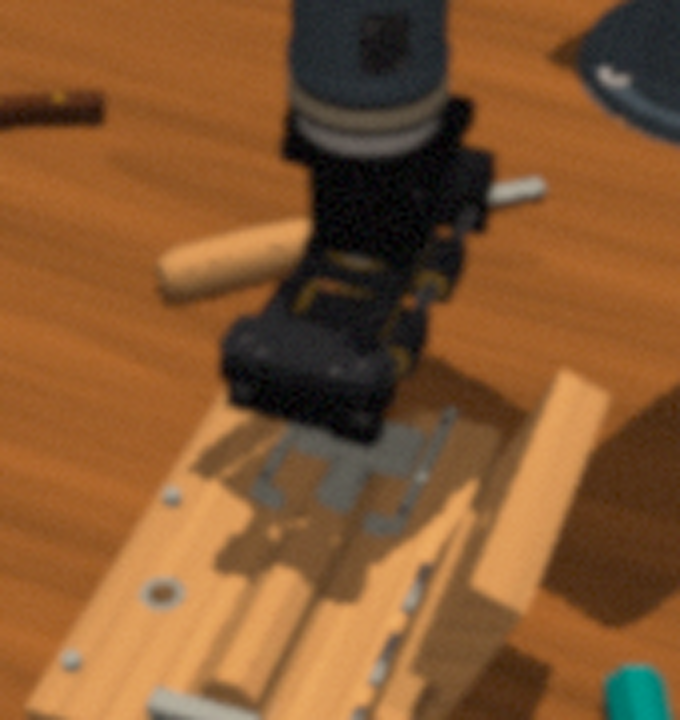

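>>> send_rows --moves '[0, 0, 0, 0.4, 0.035, 0.1, -1, 0, 0, 0, 0.4, 0.035, 0, -1, 0, 0, 0, 0.4, 0.035, 0, -1, 0, 0, 0, 0.4, 0.035, 0, -1, 0, 0, 0, 0.4, 0.035, 0, -1, 0, 0, 0, 0.4, 0.035, 0, -1, 0, 0, 0, 0.4, 0.035, 0, -1, 0, 0, 0, 0.4, 0.035, 0, -1, 0, 0, 0, 0.4, 0.035, 0, -1, 0, 0, 0, 0.3, 0.025, 0, -1, 0, 0, 0, 0, 0, 0, -1, 0, 0, 0, 0, 0, 0, -1]'

```text
time_s: 4.6
position: [0.5421, -0.0535, 0.0601]
tcp_rot: [[-0.09, 0.996, -0.007], [0.996, 0.09, 0.0], [0.001, -0.007, -1.0]]
force: [-8.2, -5.9, -4.1]
opening: 0.244
```

>>> send_rows --moves '[0, 0, 0, 0.2, 0.02, 0, -1, 0, 0, 0, 0.2, 0.02, 0, -1, 0, 0, 0, 0.2, 0.02, 0, -1, 0, 0, 0, 0, 0, 0, -1, 0, 0, 0, 0, 0, 0, -1]'

```text
time_s: 5.1
position: [0.5422, -0.0533, 0.06]
tcp_rot: [[-0.091, 0.996, -0.02], [0.996, 0.091, 0.0], [0.002, -0.02, -1.0]]
force: [-19.1, -10.1, 3.9]
opening: 0.247
```

```bash
python3 - <<'E'
from h import *
snap('scene','s3');snap('top','t3')
crop('s3',230,160,400,340,4,'c9');crop('t3',255,150,395,310,4,'c10')
E
```

```text
(no output)
```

View pics/c9.png

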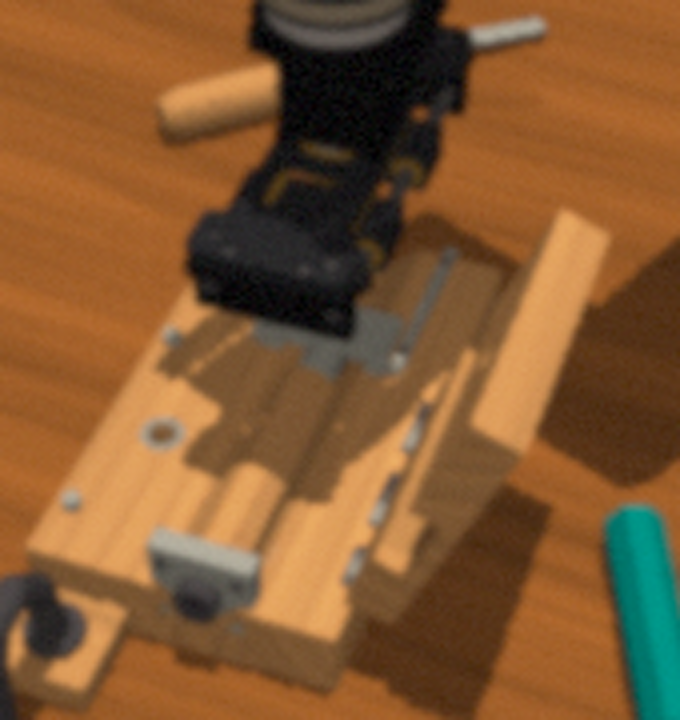

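View pics/c10.png

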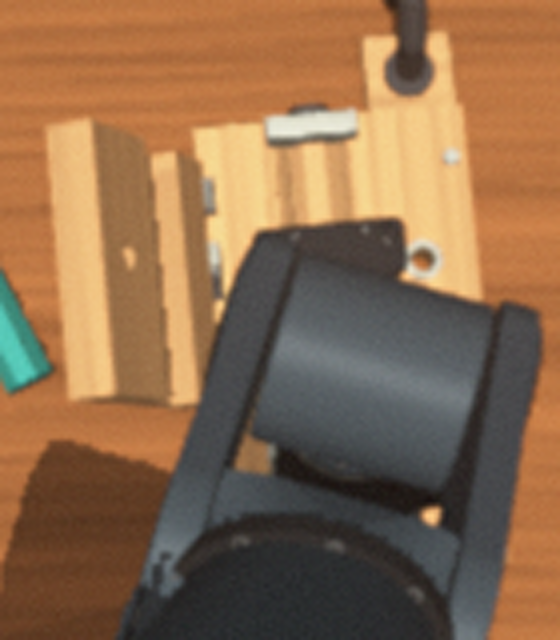

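>>> send_rows --moves '[0, 0, 0, -0.3, -0.03, 0, -1, 0, 0, 0, -0.2, -0.02, 0, -1, 0, 0, 0, 0, 0, 0, 0.1, 0, 0, 0, 0, 0, 0, 0.1, 0, 0, 0, 0, 0, 0, 0.1, 0, 0, 0, 0, 0, 0, 0.1, 0, 0, 0, 0, 0, 1, 0.1, 0, 0, 0, 0, 0, 2, 0.1, 0, 0, 0, 0, 0, 4, 0, 0, 0, 0, 0, 0, 4, -0.5, 0, 0, 0, 0, 0, 4, -1, 0, 0, 0, 0, 0, 0, -1]'

```text
time_s: 6.4
position: [0.5512, -0.0542, 0.2176]
tcp_rot: [[-0.089, 0.996, 0.015], [0.996, 0.089, -0.004], [-0.005, 0.015, -1.0]]
force: [1.0, 0.3, -0.4]
opening: 0.312
```

```bash
python3 - <<'E'
from h import *
s=read_state();print(s['time_s'],s['position'],s['force'])
snap('scene','s4')
crop('s4',230,160,400,340,4,'c11')
E
```

```text
6.4 [ 0.55115669 -0.05420454  0.2176272 ] [ 1.0245475   0.34792993 -0.41965357]
```

View pics/c11.png

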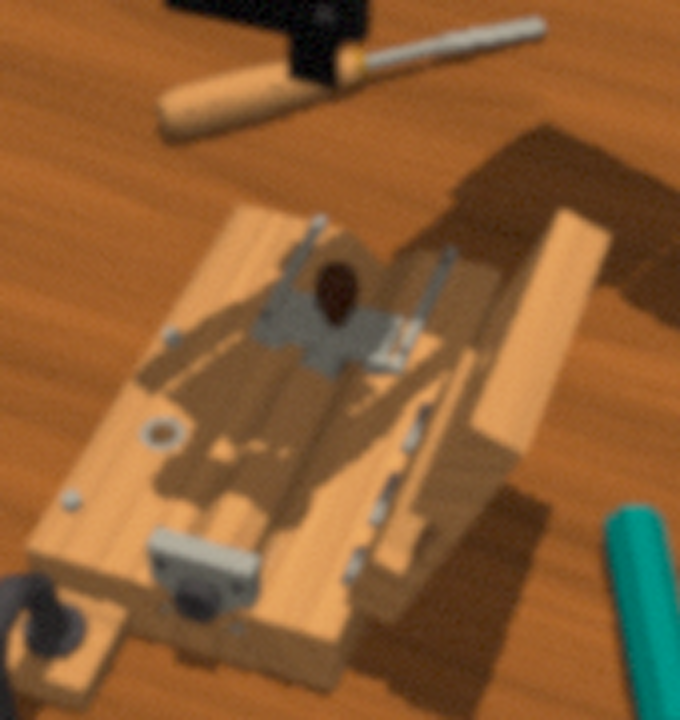

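```bash
python3 - <<'E'
from h import *
s=load('scene0')
crop('s4',300,220,345,265,14,'c12')
a=onz(s,np.array([293,215])/14+[300,200],.085);print(a)
for p in [(337,272),(337,278)]:
  b=onz(s,np.array(p)/4+[230,160],.085);print(b,np.linalg.norm(b-a))
E
```

```text
[[ 0.50460419 -0.05616607  0.085     ]]
[[ 0.54445186 -0.05249552  0.085     ]] 0.04001636372110917
[[ 0.54837138 -0.05067371  0.085     ]] 0.04411045949331136
```

View pics/c12.png

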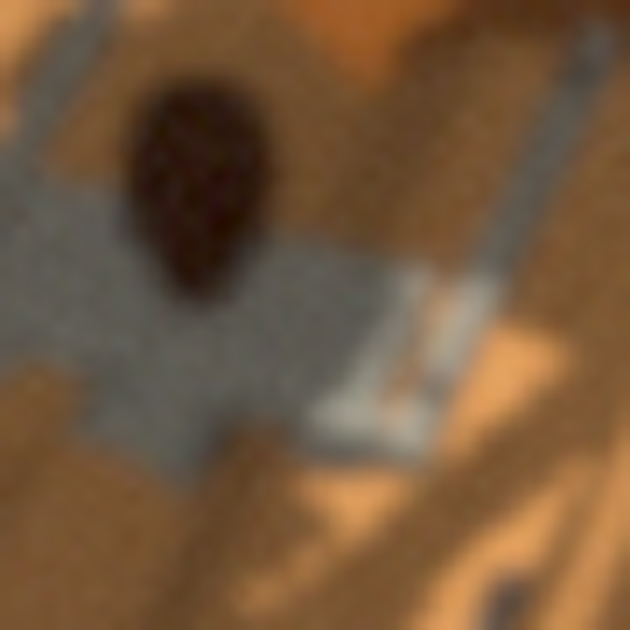

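>>> send_rows --moves '[0, 0.4, 0, 0, 0, 2, -1, 0, 0.4, 0, 0.7, 2.6, 0, -1, 0, 0, 0, 0.7, 2.6, 0, -1, 0, 0, 0, 0.7, 2.6, 0, -1, 0, 0, 0, 0.7, 2.6, 0, -1, 0, 0, 0, 0.7, 2.6, 0, -1, 0, 0, 0, 0.7, 2.6, 0, -1, 0, 0, 0, 0.2, 2.8, 0, -1, 0, 0, 0, 0, 0, 0, -1, 0, 0, 0, 0, 0, -2.5, -1, 0, 0, 0, 0, 0, -2.5, -1, 0, 0, 0, 0, 0, -2.5, -1, 0, 0, 0, 0, 0, -2.5, -1, 0, 0, 0, 0, 0, 0, -1]'

```text
time_s: 7.85
position: [0.587, 0.1298, 0.1266]
tcp_rot: [[-0.088, 0.996, -0.023], [0.996, 0.088, -0.001], [0.001, -0.023, -1.0]]
force: [-0.8, -0.0, -0.5]
opening: 0.007
```

```bash
python3 - <<'E'
from h import *
s=read_state();print(s['time_s'],s['position'],s['force'])
snap('scene','s5')
crop('s5',230,110,420,310,4,'c13')
E
```

```text
7.85 [0.58695761 0.12980457 0.12655776] [-0.80403014 -0.02953153 -0.45909858]
```

View pics/c13.png

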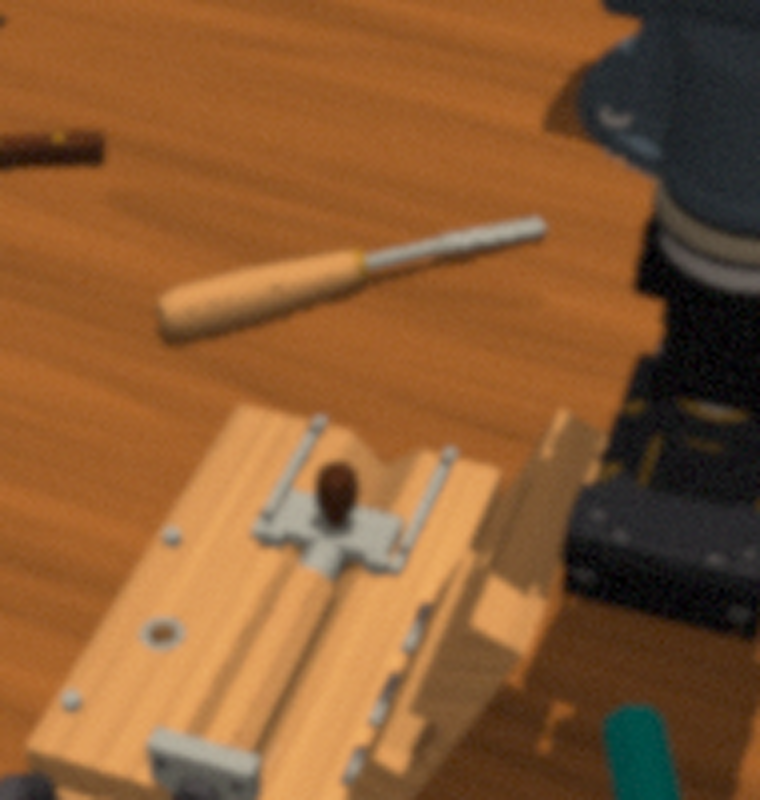

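>>> send_rows --moves '[0, 0, 0, 0, 0, 0, -1, 0, 0, 0, 0, 0, 0, -1, 0, 0, 0, 0, 0, 0, -1]'

```text
time_s: 8.2
position: [0.5913, 0.1307, 0.132]
tcp_rot: [[-0.088, 0.996, -0.011], [0.996, 0.088, 0.0], [0.001, -0.011, -1.0]]
force: [-0.6, 1.2, 0.1]
opening: 0.007
```

>>> send_rows --moves '[0, -0.4, 0, 0.09, -1, 0.3, -1, 0, -0.4, 0, 0.09, -1, 0, -1, 0, 0, 0, 0.09, -1, 0, -1, 0, 0, 0, 0.09, -1, 0, -1, 0, 0, 0, 0.09, -1, 0, -1, 0, 0, 0, 0.09, -1, 0, -1, 0, 0, 0, 0.09, -1, 0, -1, 0, 0, 0, 0.09, -1, 0, -1, 0, 0, 0, 0, 0, 0, -1]'

```text
time_s: 9.1
position: [0.5978, 0.0486, 0.1332]
tcp_rot: [[-0.087, 0.996, -0.0], [0.996, 0.087, -0.002], [-0.002, -0.0, -1.0]]
force: [-0.4, -0.5, -1.3]
opening: 0.004
```

```bash
python3 - <<'E'
from h import *
snap('scene','s6')
crop('s6',230,110,420,310,4,'c14')
E
```

```text
(no output)
```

View pics/c14.png

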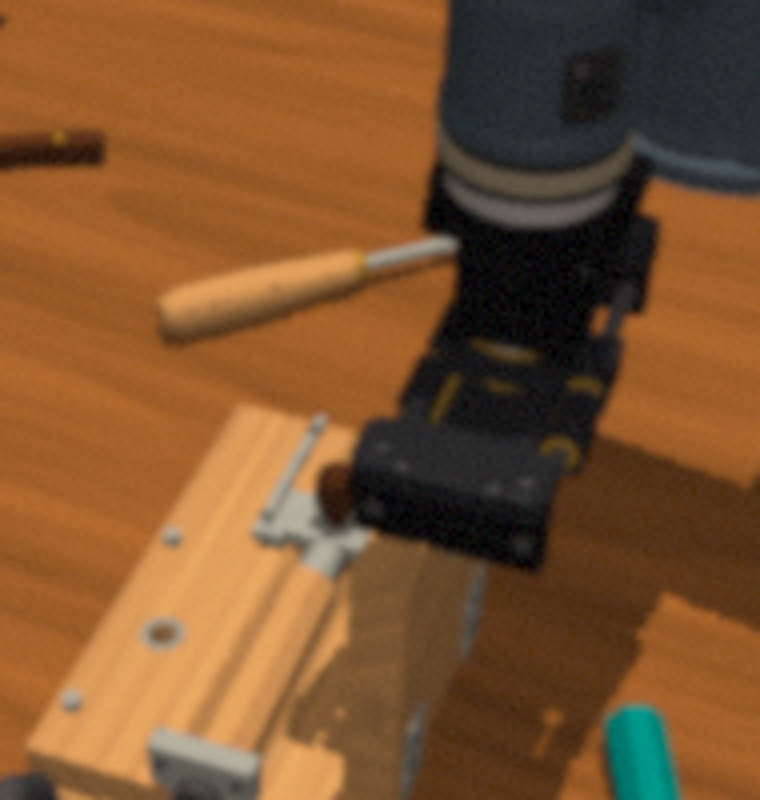

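>>> send_rows --moves '[0, 0, 0, 0.08, -0.95, 0, -1, 0, 0, 0, 0.08, -0.95, 0, -1, 0, 0, 0, 0.08, -0.95, 0, -1, 0, 0, 0, 0.08, -0.95, 0, -1, 0, 0, 0, 0.08, -0.95, 0, -1, 0, 0, 0, 0.08, -0.95, 0, -1, 0, 0, 0, 0.08, -0.93, -0.75, -1, 0, 0, 0, 0.08, -0.93, -0.75, -1, 0, 0, 0, 0, 0, 0, -1, 0, 0, 0, 0, 0, 0, -1]'

```text
time_s: 10.15
position: [0.6036, -0.0255, 0.1177]
tcp_rot: [[-0.088, 0.996, -0.001], [0.996, 0.088, -0.0], [0.0, -0.001, -1.0]]
force: [-0.2, -0.1, -0.7]
opening: 0.009
```

```bash
python3 - <<'E'
from h import *
snap('scene','s7')
crop('s7',210,110,420,310,3.8,'c15')
E
```

```text
(no output)
```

View pics/c15.png

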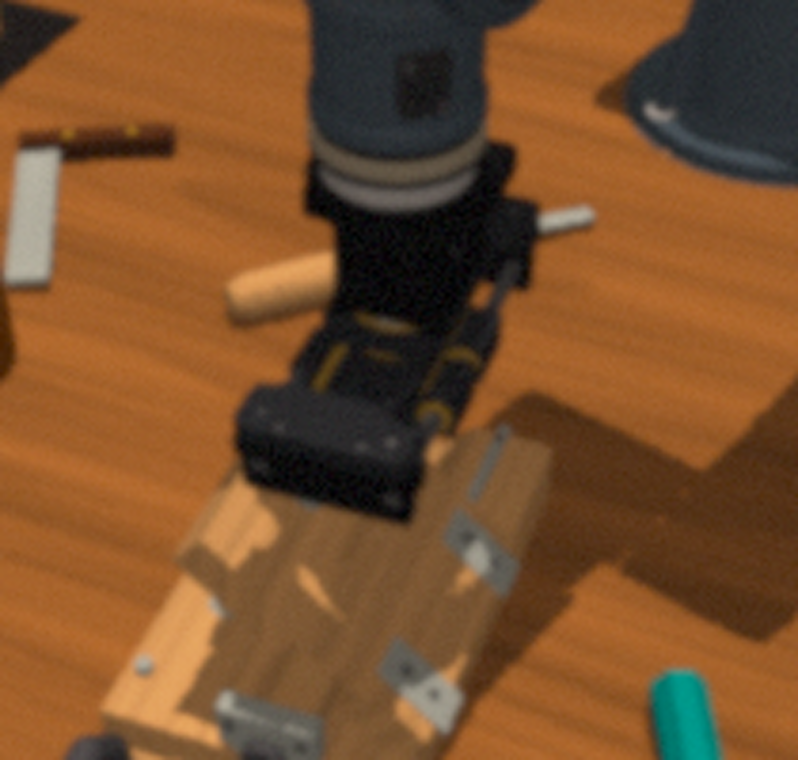

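>>> send_rows --moves '[0, 0, 0, 0.08, -0.95, -0.3, -1, 0, 0, 0, 0.08, -0.95, -0.3, -1, 0, 0, 0, 0.08, -0.95, -0.3, -1, 0, 0, 0, 0.06, -0.7, -0.7, -1, 0, 0, 0, 0.06, -0.7, -0.7, -1, 0, 0, 0, 0.06, -0.7, -0.7, -1, 0, 0, 0, 0.03, -0.35, -0.5, -1, 0, 0, 0, 0.03, -0.35, -0.5, -1, 0, 0, 0, 0.03, -0.35, -0.5, -1, 0, 0, 0, 0.03, -0.35, -0.4, -1, 0, 0, 0, 0, 0, 0, -1, 0, 0, 0, 0, 0, 0, -1]'

```text
time_s: 11.4
position: [0.6094, -0.0885, 0.0695]
tcp_rot: [[-0.088, 0.996, -0.0], [0.996, 0.088, -0.0], [-0.0, -0.0, -1.0]]
force: [-0.7, 0.3, 0.1]
opening: 0.006
```

```bash
python3 - <<'E'
from h import *
s=read_state();print(s['time_s'],s['position'],s['force'])
snap('scene','s8')
crop('s8',210,110,420,340,3.4,'c16')
E
```

```text
11.4 [ 0.6094176  -0.08846658  0.06949172] [-0.67211189  0.32953603  0.13491001]
```

View pics/c16.png

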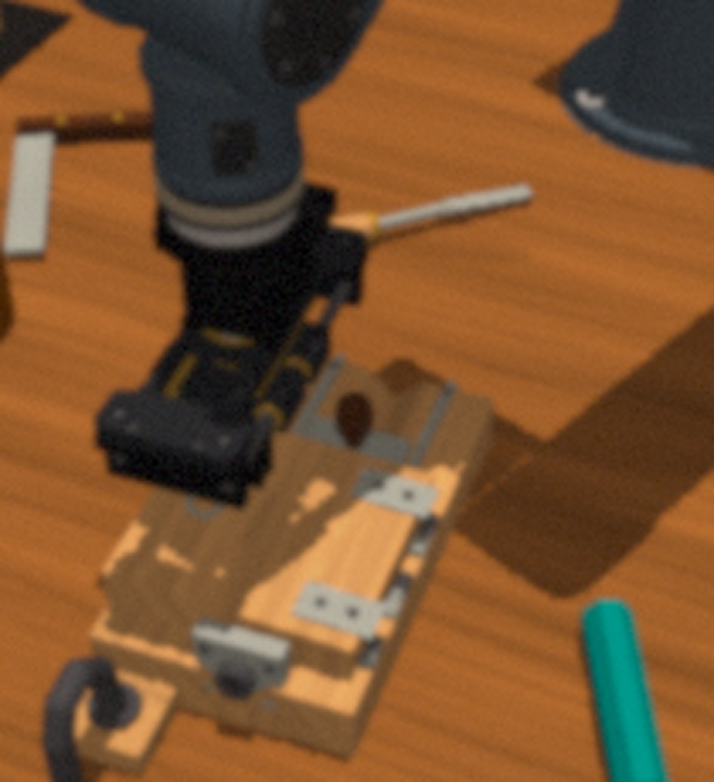

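>>> send_rows --moves '[0, 0, 0, 0, 0, -0.2, -1, 0, 0, 0, 0, 0, -0.2, -1, 0, 0, 0, 0, 0, 0, -1, 0, 0, 0, 0, 0, 0, -1]'

```text
time_s: 11.85
position: [0.6097, -0.0891, 0.0665]
tcp_rot: [[-0.089, 0.996, 0.001], [0.996, 0.089, -0.002], [-0.002, 0.001, -1.0]]
force: [-1.3, -2.2, 7.0]
opening: 0.001
```

>>> send_rows --moves '[0, 0, 0, 0, 0, 0.5, -1, 0, 0, 0, 0, 0, 3, -1, 0, 0, 0, 0, 0, 4, -1, 0, 0, 0, 0, 0, 4, -1, 0, 0, 0, 0, 0, 4, -1, 0, 0, 0, 0, 4.0, 0, 0, 0, 0, 0, -0.9, 4.2, 0, 0, 0, 0, 0, -0.9, 4.2, 0, 0, 0, 0, 0, -0.9, 4.2, 0, 0, 0, 0, 0, -0.9, 4.2, 0, 0, 0, 0, 0, -0.9, 4.2, 0, 0, 0, 0, 0, -0.9, 4.2, 0, 0, 0, 0, 0, -1.2, 4.2, 0, 0, 0, 0, 0, -1.2, 4.2, 0, 0, 0, 0, 0, -1.2, 4.2, 0, 0, 0, 0, 0, 0, 0, 0, 0, 0, 0, 0, 0, 0, 0, 0]'

```text
time_s: 13.55
position: [0.5185, 0.3307, 0.2203]
tcp_rot: [[-0.091, 0.996, -0.0], [0.996, 0.091, -0.0], [-0.0, -0.0, -1.0]]
force: [-0.3, -0.9, 0.6]
opening: 0.501
```

```bash
python3 - <<'E'
from h import *
s=read_state();print(s['time_s'],s['position'],s['force'],s['joint_positions'])
snap('scene','s9');snap('top','t9')
crop('s9',230,200,390,340,5,'c17');crop('t9',255,150,395,310,4,'c18')
E
```

```text
13.55 [0.51852089 0.33066211 0.22031524] [-0.26057099 -0.86943158  0.61403697] [ 2.21355011e+01  2.95978370e+01  8.36961343e+01 -1.77644206e-02
  6.67385070e+01  1.69137788e+01]
```

View pics/c17.png

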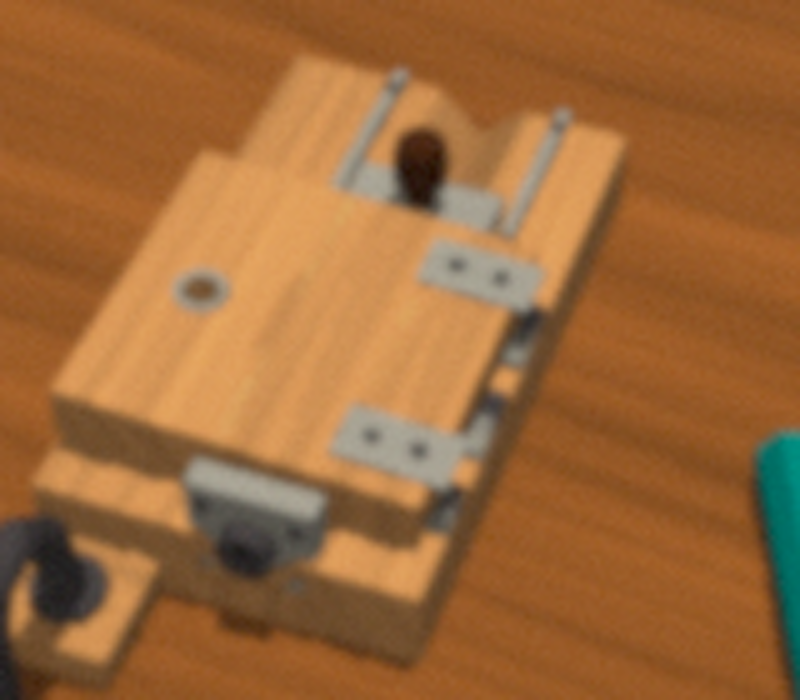

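View pics/c18.png

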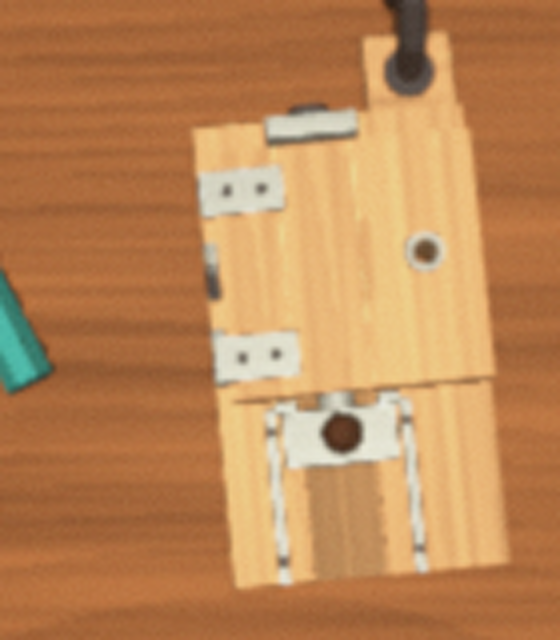

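View pics/s9.png

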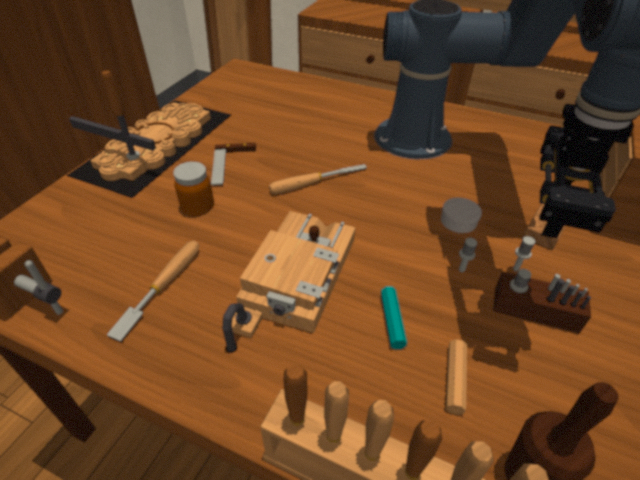

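```bash
python3 - <<'E'
from h import *
c=load('top0'); s=load('scene0')
# refined circles by masks in crops
def big(f,x0,y0,x1,y1,o): crop(f,x0,y0,x1,y1,14,o)
big('top0',140,265,180,300,'d1');big('scene0',500,262,545,300,'d2');big('t9',345,195,380,230,'d3');big('s9',250,240,290,275,'d4')
ims=[cv2.imread(f'pics/d{i}.png') for i in(1,2,3,4)]
H=[cv2.copyMakeBorder(cv2.resize(i,(390,int(i.shape[0]*390/i.shape[1]))),0,400-int(i.shape[0]*390/i.shape[1]) if int(i.shape[0]*390/i.shape[1])<400 else 0,0,10,cv2.BORDER_CONSTANT) [:400] for i in ims]
cv2.imwrite('pics/d.png',cv2.resize(np.vstack([np.hstack(H[:2]),np.hstack(H[2:])]),(600,600))[:, :] if 0 else np.vstack([np.hstack(H[:2]),np.hstack(H[2:])])[:600] if 0 else cv2.resize(np.vstack([np.hstack(H[:2]),np.hstack(H[2:])]),None,fx=.75,fy=.75))
E
```

```text
(no output)
```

View pics/d.png

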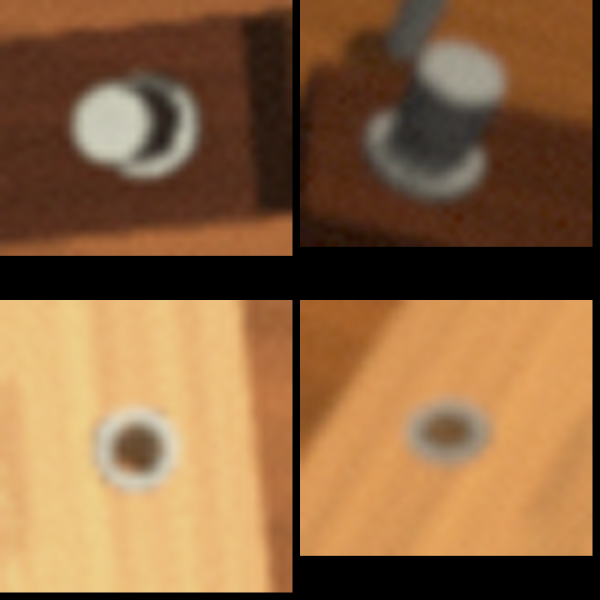

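```bash
python3 - <<'E'
from h import *
c=load('top0'); s=load('scene0')
p=lambda q,o,k,b:(np.array(q,float)-o)/k+b-0.5*(1-1/14)*0
a=p((111,124),(0,0),7.3125,(140,265)); b=p((461,74),(300,0),6.5,(500,262)); d=p((136,449),(0,300),8.357,(345,195)); e=p((449,432),(300,300),7.3125,(250,240))
zt=.087; zh=.0686
P1=onz(c,a,zt)[0];P2=onz(s,b,zt)[0];H1=onz(c,d,zh)[0];H2=onz(s,e,zh)[0]
print(P1,P2,H1,H2);print('delta',H1-P1,H2-P2)
print(tri(c,a,s,b),tri(c,d,s,e))
q=lambda x:(0,0)
# collar centres
f1=p((146,126),(0,0),7.3125,(140,265));f2=p((427,157),(300,0),6.5,(500,262))
print('collar',onz(c,f1,.055),onz(s,f2,.055))
E
```

```text
[0.49458093 0.33094562 0.087     ] [0.49664896 0.33509749 0.087     ] [ 0.63963348 -0.10399121  0.0686    ] [ 0.63875355 -0.09953664  0.0686    ]
delta [ 0.14505255 -0.43493683 -0.0184    ] [ 0.14210459 -0.43463413 -0.0184    ]
(array([0.4944127 , 0.33377846, 0.08415141]), np.float64(0.0036831702707627745)) (array([ 0.63880492, -0.10205306,  0.06787046]), np.float64(0.004378255753274319))
collar [[0.49441483 0.33071741 0.055     ]] [[0.49874904 0.3361941  0.055     ]]
```

>>> send_rows --moves '[0, 0, 0, -1.2, 0.1, 0, 0.1, 0, 0, 0, -1.1, 0.1, -2, 0.1, 0, 0, 0, 0, 0, -3.5, 0.1, 0, 0, 0, 0, 0, -3.5, 0.1, 0, 0, 0, 0, 0, -2, 0.1, 0, 0, 0, 0, 0, 0, 0.1, 0, 0, 0, 0, 0, 0, 0.1, 0, 0, 0, 0, 0, 0, 0.1, 0, 0, 0, 0, 0, 0, 0.1]'

```text
time_s: 14.55
position: [0.4975, 0.3319, 0.1122]
tcp_rot: [[-0.088, 0.996, 0.003], [0.996, 0.088, 0.001], [0.001, 0.003, -1.0]]
force: [-0.6, 0.7, -0.8]
opening: 0.547
```

```bash
python3 - <<'E'
from h import *
s=read_state();print(s['time_s'],s['position'],s['force'])
snap('scene','s10');crop('s10',480,180,620,320,5,'c19')
E
```

```text
14.55 [0.497502   0.33190631 0.11224027] [-0.55829194  0.74819252 -0.82329634]
```

View pics/c19.png

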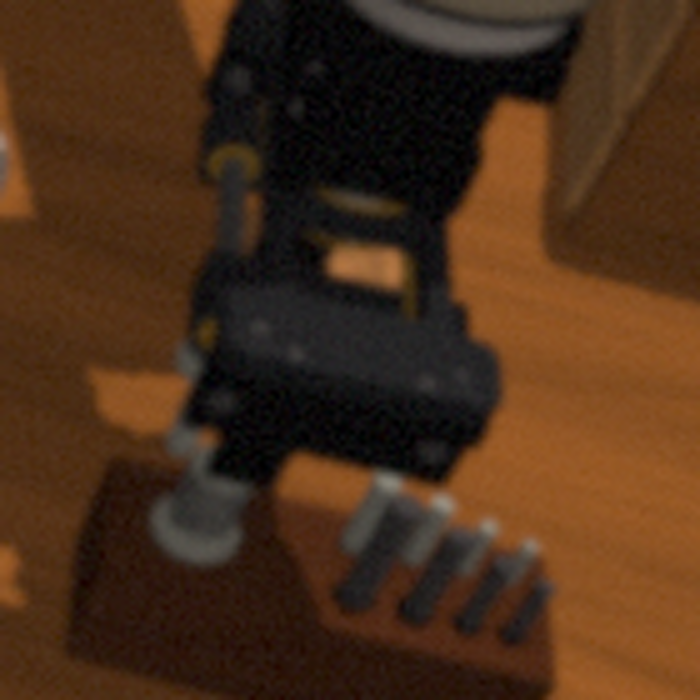

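```bash
python3 - <<'E'
from h import *
c=load('s10'); p=np.array([.4975,.3319,.1122]);y=np.array([.996,.088,0]);x=np.array([-.088,.996,0])
g=lambda P:((proj(c,[P])[0]-[480,180])*5).round(0)
for d in(.024,.032): print(d,[g(p+y*d+x*w) for w in(-.0095,0.0095)])
print('axis z=.087 at tcp',g(np.array([.4975,.3319,.087])),g(np.array([.4955,.333,.055])))
E
```

```text
0.024 [array([206., 459.]), array([265., 473.])]
0.032 [array([205., 475.]), array([265., 490.])]
axis z=.087 at tcp [214. 466.] [190. 522.]
```

>>> send_rows --moves '[0, 0, 0, -0.1, 0.1, -1.5, 0.1, 0, 0, 0, 0, 0, -1.5, 0.1, 0, 0, 0, 0, 0, -1.5, 0.1, 0, 0, 0, 0, 0, -1, 0.1, 0, 0, 0, 0, 0, 0, 0.1, 0, 0, 0, 0, 0, 0, 0.1, 0, 0, 0, 0, 0, 0, 0.1]'

```text
time_s: 15.3
position: [0.4959, 0.3329, 0.0561]
tcp_rot: [[-0.088, 0.996, 0.001], [0.996, 0.088, 0.001], [0.0, 0.001, -1.0]]
force: [0.8, -0.3, 0.1]
opening: 0.551
```

>>> send_rows --moves '[0, 0, 0, 0, 0, 0.05, -1, 0, 0, 0, 0, 0, 0, -1, 0, 0, 0, 0, 0, 0, -1, 0, 0, 0, 0, 0, 0, -1, 0, 0, 0, 0, 0, 0, -1, 0, 0, 0, 0, 0, 0, -1, 0, 0, 0, 0, 0, 0, -1]'

```text
time_s: 16.0
position: [0.4955, 0.3327, 0.0562]
tcp_rot: [[-0.088, 0.996, 0.0], [0.996, 0.088, 0.0], [0.0, 0.0, -1.0]]
force: [-0.9, -0.8, 1.5]
opening: 0.246
```

>>> send_rows --moves '[0, 0, 0, 0, 0, 1, -1, 0, 0, 0, 0, 0, 1.5, -1, 0, 0, 0, 0, 0, 1.5, -1, 0, 0, 0, 0, 0, 2, -1, 0, 0, 0, 0, 0, 2, -1, 0, 0, 0, 0, 0, 3, -1, 0, 0, 0, 0, 0, 2, -1, 0, 0, 0, 0, 0, 0, -1, 0, 0, 0, 0, 0, 0, -1]'

```text
time_s: 16.9
position: [0.4951, 0.3325, 0.1861]
tcp_rot: [[-0.088, 0.996, 0.0], [0.996, 0.088, -0.0], [-0.0, 0.0, -1.0]]
force: [-0.1, -0.6, -2.4]
opening: 0.243
```

>>> send_rows --moves '[0, 0, 0, 0.96, -2.9, 0, -1, 0, 0, 0, 0.96, -2.9, 0, -1, 0, 0, 0, 0.96, -2.9, 0, -1, 0, 0, 0, 0.96, -2.9, 0, -1, 0, 0, 0, 0.96, -2.9, 0, -1, 0, 0, 0, 0.96, -2.9, 0, -1, 0, 0, 0, 0.96, -2.9, 0, -1, 0, 0, 0, 0.96, -2.9, 0, -1, 0, 0, 0, 0.96, -2.9, 0, -1, 0, 0, 0, 0.96, -2.9, 0, -1, 0, 0, 0, 0.96, -2.9, 0, -1, 0, 0, 0, 0.96, -2.9, 0, -1, 0, 0, 0, 0.96, -2.9, 0, -1, 0, 0, 0, 0.96, -2.9, 0, -1, 0, 0, 0, 0.96, -2.9, 0, -1, 0, 0, 0, 0, 0, 0, -1, 0, 0, 0, 0, 0, 0, -1, 0, 0, 0, 0, 0, 0, -1, 0, 0, 0, 0, 0, 0, -1]'

```text
time_s: 18.8
position: [0.6386, -0.1009, 0.1854]
tcp_rot: [[-0.09, 0.996, -0.002], [0.996, 0.09, 0.001], [0.001, -0.002, -1.0]]
force: [0.2, 0.1, -0.8]
opening: 0.242
```

```bash
python3 - <<'E'
from h import *
s=read_state();print(s['time_s'],s['position'],s['tcp_rot'],s['force'],s['joint_positions'])
snap('scene','s11');crop('s11',190,120,350,260,5,'c20');snap('top','t11');crop('t11',300,150,420,270,5,'c21')
E
```

```text
18.8 [ 0.63861865 -0.10092477  0.18539023] [[-8.96339488e-02  9.95973181e-01 -1.78264894e-03]
 [ 9.95974284e-01  8.96355408e-02  8.33951355e-04]
 [ 9.90381885e-04 -1.70072215e-03 -9.99998063e-01]] [ 0.17790426  0.08062914 -0.81007123] [-1.88719921e+01  3.42649442e+01  8.07999909e+01  1.34297866e-02
  6.50471686e+01 -2.40202692e+01]
```

View pics/c20.png

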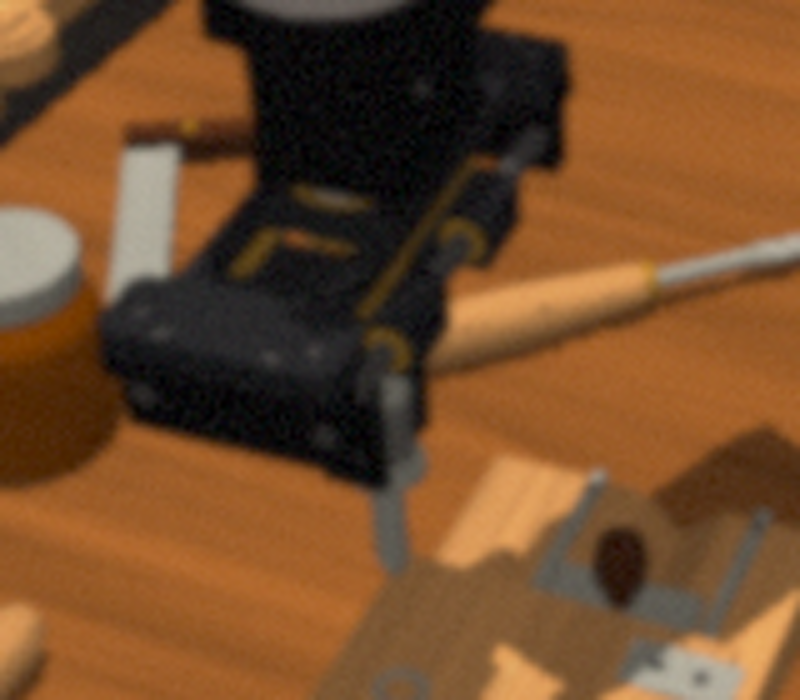

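View pics/s11.png

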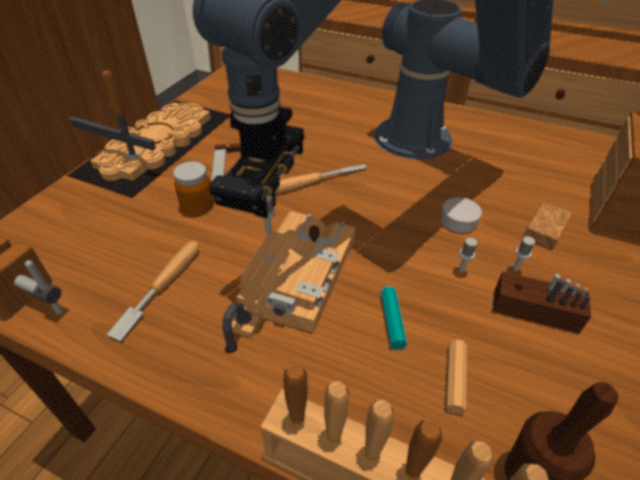

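View pics/c21.png

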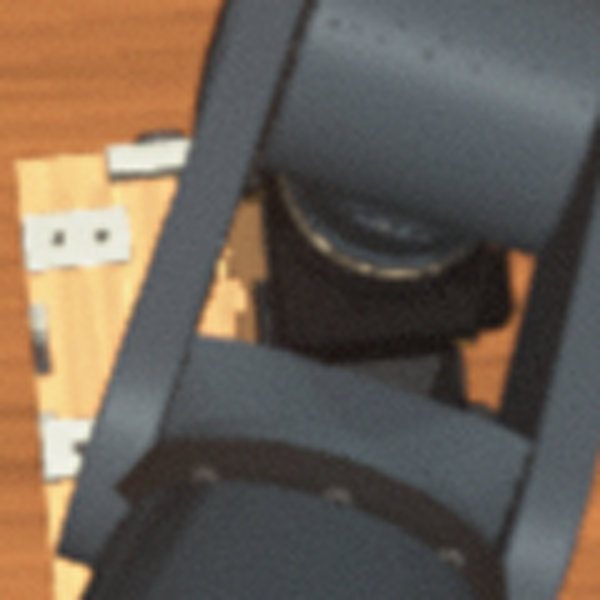

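```bash
python3 - <<'E'
from h import *
c=load('s11'); T=np.array([.6386,-.1009,.1854]);y=np.array([.996,.09,0]);x=np.array([-.09,.996,0])
g=lambda P:((proj(c,[P])[0]-[190,120])*5).round(0)
print('tip exp',g(T-[0,0,.054]),'collar',g(T-[0,0,.001]), 'finger',[g(T+y*d+x*w) for d in(.011,.026) for w in(-.0095,.0095)])
for q in[(396,570),(392,530),(389,500)]: print(q)
print('tip obs at z .131',onz(c,np.array((397,568))/5+[190,120],.131))
crop('s11',250,190,290,240,14,'c22')
E
```

```text
tip exp [387. 567.] collar [376. 454.] finger [array([337., 465.]), array([388., 478.]), array([318., 493.]), array([370., 506.])]
(396, 570)
(392, 530)
(389, 500)
tip obs at z .131 [[ 0.63710782 -0.09774785  0.131     ]]
```

View pics/c22.png

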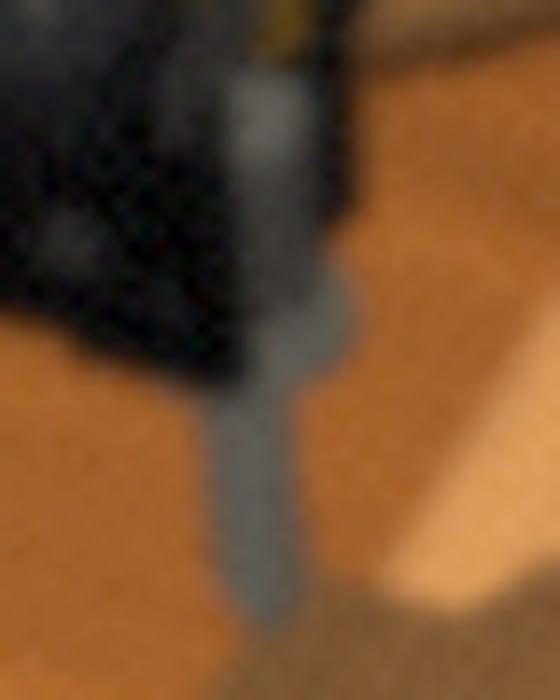

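>>> send_rows --moves '[0, 0, 0, 0.05, -0.1, -1, -1, 0, 0, 0, 0, 0, -1.5, -1, 0, 0, 0, 0, 0, -1.5, -1, 0, 0, 0, 0, 0, -1.3, -1, 0, 0, 0, 0, 0, 0, -1, 0, 0, 0, 0, 0, 0, -1, 0, 0, 0, 0, 0, 0, -1]'

```text
time_s: 19.6
position: [0.6405, -0.1035, 0.1336]
tcp_rot: [[-0.088, 0.996, 0.001], [0.996, 0.088, -0.0], [-0.001, 0.001, -1.0]]
force: [0.2, 0.4, -0.7]
opening: 0.241
```

```bash
python3 - <<'E'
from h import *
s=read_state();print(s['time_s'],s['position'],s['force'])
snap('scene','s12');crop('s12',235,210,305,275,11,'c23')
c=load('s12');T=s['position']; g=lambda P:((proj(c,[P])[0]-[235,210])*11).round(0)
print(g(T-[0,0,.054]))
for m in([.6392,-.1018,.0686],[.63875,-.09954,.0686]): print(g(np.array(m)))
E
```

```text
19.6 [ 0.64050806 -0.10354811  0.13358796] [ 0.23316818  0.3606469  -0.71604333]
[359. 483.]
[376. 526.]
[389. 529.]
```

View pics/c23.png

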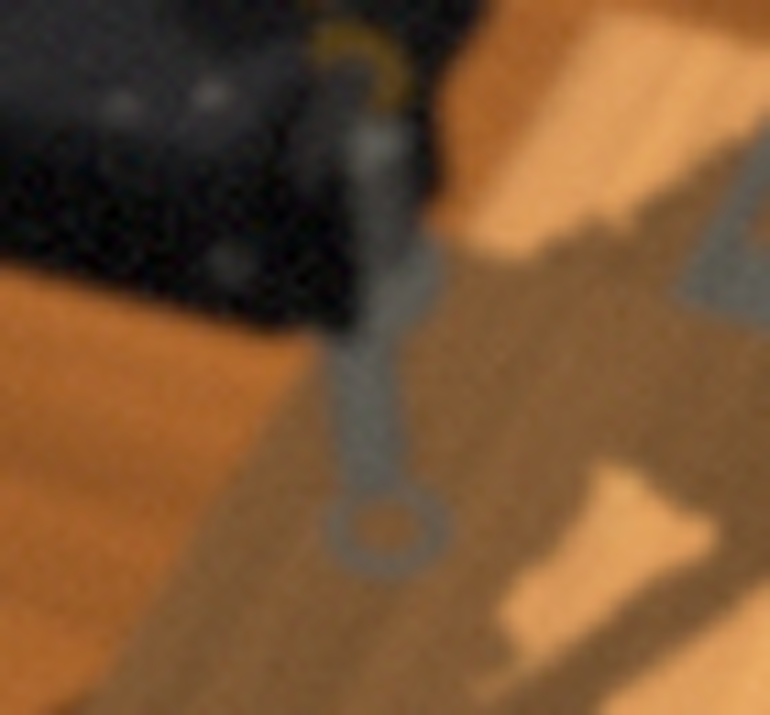

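>>> send_rows --moves '[0, 0, 0, 0, 0, 0, -1, 0, 0, 0, 0, 0, 0, -1, 0, 0, 0, 0, 0, 0, -1, 0, 0, 0, 0, 0, 0, -1, 0, 0, 0, 0, 0, 0, -1, 0, 0, 0, 0, 0, 0, -1]'

```text
time_s: 20.25
position: [0.6399, -0.1033, 0.1331]
tcp_rot: [[-0.088, 0.996, 0.0], [0.996, 0.088, 0.0], [0.0, 0.0, -1.0]]
force: [1.2, -0.3, -0.7]
opening: 0.244
```

```bash
python3 - <<'E'
from h import *
s=read_state();print(s['time_s'],s['position'],s['force'])
snap('scene','s13');crop('s13',235,210,305,275,11,'c24')
c=load('s13');T=s['position']; g=lambda P:((proj(c,[P])[0]-[235,210])*11).round(0)
print(g(T-[0,0,.054]),g(T-[0,0,.03]))
E
```

```text
20.25 [ 0.63991684 -0.10334468  0.13305493] [ 1.24904364 -0.31108044 -0.68091189]
[362. 484.] [352. 383.]
```

View pics/c24.png

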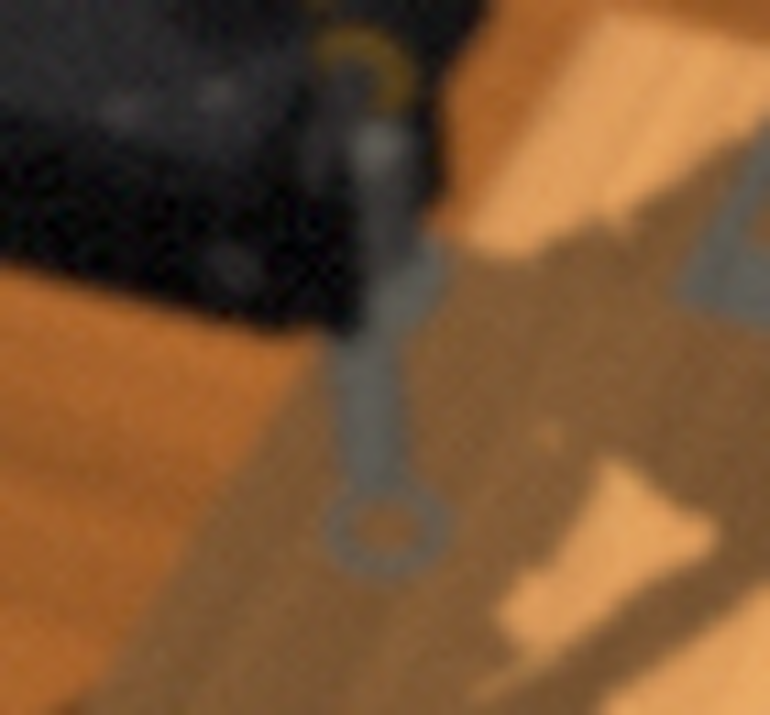

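```bash
python3 - <<'E'
from h import *
c=load('s13')
for q in[(371.5,527),(371.5,523),(369,520)]: print(onz(c,np.array(q)/11+[235,210],.0686))
E
```

```text
[[ 0.63970217 -0.10244495  0.0686    ]]
[[ 0.63887385 -0.10290431  0.0686    ]]
[[ 0.63843239 -0.10363677  0.0686    ]]
```

>>> send_rows --moves '[0, 0, 0, -0.05, 0.08, 0, -1, 0, 0, 0, 0, 0, -0.4, -1, 0, 0, 0, 0, 0, -0.4, -1, 0, 0, 0, 0, 0, -0.4, -1, 0, 0, 0, 0, 0, -0.4, -1, 0, 0, 0, 0, 0, -0.4, -1, 0, 0, 0, 0, 0, 0, -1]'

```text
time_s: 21.0
position: [0.6389, -0.1024, 0.1121]
tcp_rot: [[-0.088, 0.996, -0.002], [0.996, 0.088, 0.001], [0.001, -0.002, -1.0]]
force: [-0.5, 0.2, -0.6]
opening: 0.243
```

>>> send_rows --moves '[0, 0, 0, 0, 0, -0.4, -1, 0, 0, 0, 0, 0, -0.4, -1, 0, 0, 0, 0, 0, -0.4, -1, 0, 0, 0, 0, 0, -0.4, -1, 0, 0, 0, 0, 0, -0.4, -1, 0, 0, 0, 0, 0, -0.4, -1, 0, 0, 0, 0, 0, 0, -1]'

```text
time_s: 21.7
position: [0.6391, -0.1025, 0.0883]
tcp_rot: [[-0.088, 0.996, -0.001], [0.996, 0.088, 0.0], [0.0, -0.001, -1.0]]
force: [-0.1, 0.3, -2.2]
opening: 0.245
```

>>> send_rows --moves '[0, 0, 0, 0, 0, -0.4, -1, 0, 0, 0, 0, 0, -0.4, -1, 0, 0, 0, 0, 0, -0.4, -1, 0, 0, 0, 0, 0, -0.2, -1, 0, 0, 0, 0, 0, -0.2, -1, 0, 0, 0, 0, 0, 0, -1, 0, 0, 0, 0, 0, 0, -1]'

```text
time_s: 22.4
position: [0.6394, -0.1029, 0.0734]
tcp_rot: [[-0.088, 0.996, 0.0], [0.996, 0.088, -0.001], [-0.001, 0.0, -1.0]]
force: [-1.4, -1.9, 2.9]
opening: 0.243
```

>>> send_rows --moves '[0, 0, 0, 0, 0, -0.2, -1, 0, 0, 0, 0, 0, -0.2, -1, 0, 0, 0, 0, 0, 0, -1, 0, 0, 0, 0, 0, 0, -1]'

```text
time_s: 22.8
position: [0.6397, -0.1037, 0.0702]
tcp_rot: [[-0.089, 0.996, 0.001], [0.996, 0.089, -0.002], [-0.002, 0.001, -1.0]]
force: [-3.0, -2.3, 7.1]
opening: 0.244
```

>>> send_rows --moves '[0, 0, 0, 0, 0, -0.2, -1, 0, 0, 0, 0, 0, -0.2, -1, 0, 0, 0, 0, 0, 0, -1, 0, 0, 0, 0, 0, 0, -1, 0, 0, 0, 0, 0, 0, -1]'

```text
time_s: 23.3
position: [0.6397, -0.1037, 0.0698]
tcp_rot: [[-0.089, 0.996, 0.002], [0.996, 0.089, -0.002], [-0.003, 0.001, -1.0]]
force: [-8.3, -1.6, 24.9]
opening: 0.24
```

```bash
python3 - <<'E'
from h import *
snap('scene','s14');crop('s14',215,180,375,340,5,'c25')
s=read_state();print(s['time_s'],s['position'],s['force'],s['opening'])
E
```

```text
23.35 [ 0.63974713 -0.10372206  0.06981269] [-8.30080781 -1.46974961 25.13517316] 0.24465642368268067
```

View pics/c25.png

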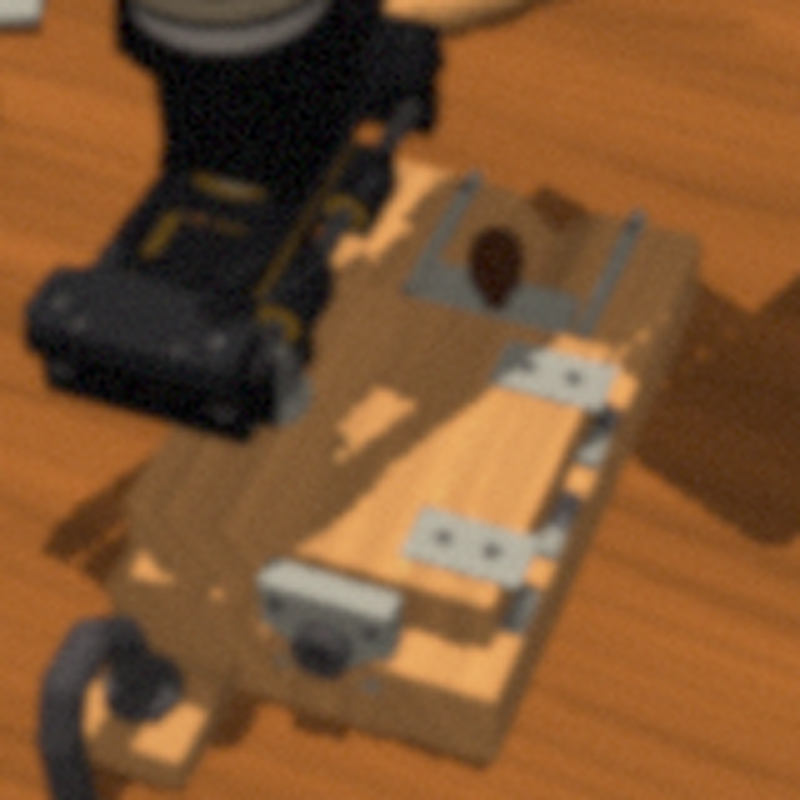

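View pics/s14.png

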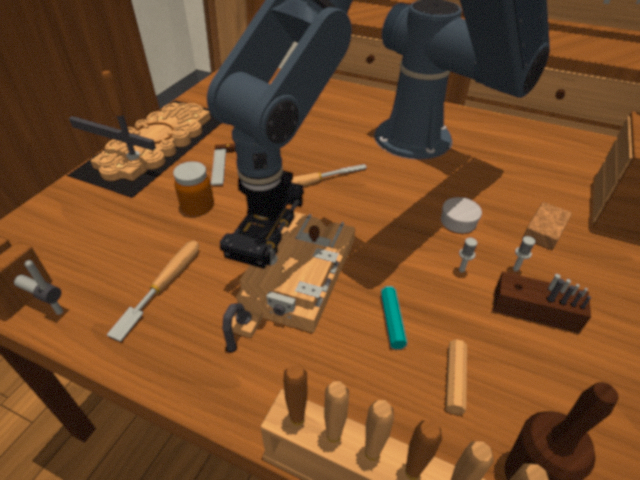

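```bash
python3 -c "
from h import *
print(hand_in())"
```

```text
the job is handed in; nothing more can be done
None
```

I handed the job in at about 23.4 s with the arm still gripping the pin and pressing down. The hand-in gives no verdict, so what follows rests on my own readings.

**What I did**
- **Slide:** I gripped the knob and pushed the slide about 40 mm, until its plate met the clips and the handle was up at the end plate.
- **Leaf:** I swung it over with closed fingers until it rested on its lift springs.
- **Pin:** Of the three look-alikes I took the one in the drill block, about 0.60 m from the base; the other two were 0.51 and 0.52 m away. It went through the leaf's hole and into the base with no jam.

**Last checks**
- **Shut and seated:** Under more push the tool stopped at z = 0.070 m, where I expected the fully shut position to be. The last picture shows the pin's collar down at the leaf.
- **Push and grip:** The upward force on the tool was about 25 N, against the roughly 10 N needed to shut the leaf. The grip opening was 21 mm, on the 22 mm head.
- **Slide and bystanders:** The slide was still at its stop. The jar, spare handle and gouge looked unmoved.

**What disagreed**
- **Cameras:** They differed by about 4 mm in y. I checked the scene camera against the visible fingers and took values between the two.
- **Sideways load:** About 8 N remained along x at the end, and I left it.
- **Not measured:** I judged the shut angle and the handle's last fraction of travel from tool height and pictures. Under the shut leaf the handle can't be seen.

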